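# Open the counterweighted chip guard and load the vise

## Task

Lift the chip guard of the vise by its handle, past its balance point, and ease it over until its counterweight side lies on the rubber rest and it stays open by itself; do not let it swing or slam at any time and do not force it down onto the rest. Then slide the aluminium blank along the open vise jaws until its end is fully home against the work stop, without shifting the stop, and leave everything else on the bench where it is.

Things in the scene. Friction and masses are not known exactly. Their poses are not given: they have to be found in the camera images.
- rig: Vise and guard on one fixed dark steel base plate 250 x 380 x 15 mm. Origin on the bench; x along the vise jaws away from the robot, y left, z up; plate centre 10 mm to +y. Two bare steel jaws along x, 180 mm long, centred on x = 0, outer faces at y = -135.5 and -54.5 mm. Guard post 24 x 44 mm, 145 mm tall, at x = 36, y = 100 mm.
- channel (a point): Middle of the vise channel, on its floor, 30 mm above the bench, at the rig's x = 0, y = -95 mm; rig's axes. The channel between the jaws is 31 mm wide and runs along x; the jaw tops are 20 mm above its floor.
- guard (a joint): Guard arm's angle: 0 shut (arm level, pointing to the rig's -y), pi/2 upright; grows as the handle is lifted. Lifting takes 2 to 4 N at the handle, less and less up to the balance point, 0.5 to 1.0 rad (hidden masses); from there it pulls itself on, up to about 4 N, until the counterweight's crank lies on the rubber rest at 1.3 to 2.1 rad. Harm if it ever turns faster than 1.4 rad/s.
- weight: Counterweight: dark steel cylinder 46 mm across, 44 mm long, axis along x, clamped on a 14 mm square steel crank that stands at right angles to the guard arm, 100 to 125 mm from the hinge (set differently in every start). Above the hinge when shut; swings over to +y as the guard opens. Origin at its centre.
- guard_hinge (a point): Point on the guard's hinge axis (level, parallel to the rig's x) in the arm's mid-plane, 120 mm above the bench, with the rig's axes.
- guard_handle (a point): Where to grasp the handle: a black round bar 18 mm across, parallel to the hinge axis, 210 mm from it, sticking out 85 mm from the arm's outer end to the rig's -x. This point is 55 mm out from the mid-plane of the 14 mm thick arm. Shut, it is 120 mm above the bench, 45 mm above the blank's top. The bar is fixed to the arm, so it turns within a grasp.
- shield (a point): Centre of the guard's clear shield: a plate 80 mm along the arm, 4 mm thick across x, reaching from the arm to 66 mm below its centre line, 125 to 205 mm from the hinge. Shut, it bars the blank's way.
- rest: Green boss 34 x 34 x 26 mm on the base plate, +y side of the hinge; origin under its centre. From it stands a set screw with a domed rubber buffer, 20 mm across, for the crank to lie on. Its height differs in every start (top 69 to 115 mm above the origin), so the open angle must be felt. Sprung, 14 N per mm; carries the guard with 7 to 14 N; harm above 35 N (handle pushed on with over 6 N).
- blank: Block of bare aluminium, 60 mm along x, 28 mm wide, 45 mm tall, 220 g, standing loose in the vise channel near the jaw ends next to the robot, its top 25 mm above the jaws. Origin: centre of its underside; x along the channel away from the robot.
- blank_end (a point): Centre line of the blank's far end face (+x end), 28 mm above its underside, on the face.
- stop_tip (a point): Centre of the work stop's face, which looks to the rig's -x: a steel rod along the channel's middle with a 20 mm disc at its tip, 58 mm above the bench, at the vise end away from the robot. Its place along x is different in every start. It is held by friction and shifts if pushed with more than about 18 N; pushing the blank along takes 1 to 3 N. It has the rig's axes.
- setblock: Bystander: steel block 45 x 22 x 16 mm lying on the base plate. Origin under its centre.
- collar: Bystander: dark steel ring, 32 mm diameter, 12 mm tall, lying on the base plate. Origin under its centre.
- wrench: Bystander: wrench lying on the bench.
- brush: Bystander: brush lying on the bench.
- screwdriver: Bystander: screwdriver lying on the bench.
- tape: Bystander: roll of tape, 84 mm diameter, 24 mm tall, on the bench.
- oil: Bystander: white oil bottle, 60 mm diameter, 130 mm tall, on the bench.
Not all that is in view belongs to the job. What is meant by the blank is not brown, purple or red, and is the larger of those in its own colour.

How it is judged:
On the way, in this order (a step that is already met when the one before it is completed fails the run):
1. the guard lies open on its rubber rest by itself, not touched by the robot (value of joint guard above 1.05 rad and contact force between guard and rest above 1 N and velocity of joint guard between -0.1 and 0.1 rad/s and contact force between each of the fingers, the arm and guard below 0.3 N), for 0.2 s.
2. the blank stands home against the work stop (gap under 2 mm) (x of blank_end in the frame of stop_tip above -0.002 m and y of blank_end in the frame of stop_tip between -0.005 and 0.005 m and angle between blank's own z axis and vertical below 0.06 rad and linear speed of blank below 0.02 m/s and z of blank in the frame of rig below 0.034 m), for 0.2 s.
At the end, for the whole second after the job is handed in: Guard open past 1.05 rad, still (under 0.1 rad/s), lying on its rubber rest with over 1 N, untouched by the robot; blank upright and at rest in the vise channel, its far end within 2 mm of the stop face along the channel and 5 mm across (all of step 1 and all of step 2).
It fails at once if the guard swings or slams (faster than 1.4 rad/s) (velocity of joint guard above 1.4 rad/s or velocity of joint guard below -1.4 rad/s).
It fails at once if the guard is forced onto the rest (over 35 N) (contact force between guard and rest above 35 N).
It fails at once if the work stop is pushed out of place (over 3 mm) (distance of stop_tip from where it was at the start of the episode above 0.003 m).
It fails at once if another thing on the bench or base plate is moved more than 20 mm (distance of any of setblock, collar, wrench, brush, screwdriver, tape, oil from where it was at the start of the episode above 0.02 m).
It also fails if it takes over 64 s, if anything falls off the work surface, if the arm or the gripper's body presses on something with over 40 N, if the wrist force passes 120 N, or if a joint passes its speed limit or range.

## Robot

A 7-joint arm with a two-finger parallel gripper is mounted at the origin on the work surface. World frame = base frame: x ahead of the robot, y to its left, z up, the work surface at z = 0. Lengths are in m, angles in rad, forces in N, time in s.
With the tool pointing down it reaches from about 0.4 to 0.85 m from the base axis. Payload 10.4 kg.
Tool frame: the origin (TCP) lies at the very end of the fingers, on their centre line; the grasp point (between the pads) lies 19 mm behind it; z points along the fingers, y is the direction in which the jaws open and shut (so a half turn about z gives the same grasp; the last joint's range is limited). The gripper opens to 87 mm and grips with 3 to 60 N. Pads are 19 mm wide; open, the fingers measure 117 mm over their backs; the gripper's body (75 mm by 190 mm) begins 51 mm behind the grasp point.
Start: joints at [1.287, 0.332, -0.065, 1.46, 0.022, 1.35, -0.088], TCP at [0.161, -0.604, 0.223] pointing down, gripper open.
Joint ranges: [-2.6, 2.6], [-0.5, 2.12], [-1.47, 1.34], [0.16, 2.42], [-1.27, 4.41], [0.06, 2.06], [-2.6, 2.6]. Speed limits (rad/s): [2.22, 2.22, 2.79, 2.79, 3.14, 3.14, 3.14].

## Interface

Orientations are given as a rotation vector (axis times angle).
In Python, from plant import manip, snapshot, camera_model gives the robot as it stands. The module is installed in compiled form; this text tells all that it offers. Calls block until the motion is done:
- manip.move_to(position, orientation): joint-space move of the TCP to a pose.
- manip.movel(position, v=0.15, rot=None): straight line of the TCP; rot=None keeps the orientation; v is the mean speed in m/s.
- manip.goto_joints(angles): joint-space move.
- manip.command_gripper(opening, f_grip=None): opening from 0.0 (shut) to 1.0 (fully open); f_grip is the grip in N (None keeps the last); returns when the fingers have stopped.
- manip.dwell(seconds).
- manip.inverse_kinematics(position, orientation): joint angles nearest the present ones, or None.
- manip.read_state(): the state.
- snapshot(name): name is "side" or "top" or "wrist"; returns the picture (420x560x3 uint8, blue, green, red); there is no depth.
- camera_model(name): a dict with "intrinsics" (3x3 intrinsics, pixels), "xyz" and "rotation" of the camera in the world. Camera axes: x right, y down, z forward; pixel columns grow to the right and rows downward; lengths in m; the calibration is good to about 2 mm. A picture is of the moment at which its call begins: read the wrist's pose just before it. camera_model takes no time and is no camera call; for the wrist camera it gives the pose at the moment of the call.
A pose or a line that the arm cannot do raises manip.IKError and nothing moves.
- manip.finish_job(): hands the job in, once; it reports no verdict.
The state is a dict: "clock": time; "joint_pos": joint angles; "dq": joint speeds; "tau": joint torques, N m; "tcp_pos": TCP position; "orientation": TCP orientation; "ft_force": force on the tool from outside, world axes, zero at the start; "wrist_torque": the same for the moment, N m; "finger_gap": opening from 0.0 (shut) to 1.0 (fully open).
Only numpy, scipy, OpenCV 4.12 (cv2) and the standard library are available. Lean on these libraries where they do the work, as an engineer would, in place of code of your own. Each camera call takes 0.05 s, during which the arm holds its last target.

## Working session

There is one attempt and no reset: what is moved stays moved. The work goes in short steps, each a Python script; the robot and the scene stay as the last script left them, time stands still between calls to the robot, and variables do not carry over. Pictures are saved under pics/ and viewed, and the job is handed in when it is done.

```bash
ls; mkdir -p pics; python3 - <<'E'
from plant import manip, snapshot, camera_model
import cv2
s=manip.read_state();print({k:(v if not hasattr(v,'round') else v.round(3)) if True else 0 for k,v in s.items()})
for n in("side","top","wrist"):
    m=camera_model(n);print(n,m)
    cv2.imwrite(f"pics/{n}0.png",snapshot(n))
E
```

```text
pics
{'clock': 0.0, 'joint_pos': array([ 1.287,  0.333, -0.065,  1.461,  0.022,  1.35 , -0.088]), 'dq': array([ 0.   ,  0.001,  0.001,  0.   , -0.001, -0.002, -0.001]), 'tau': array([-0.0000e+00, -6.2327e+01,  2.4000e-02, -3.8988e+01, -6.1000e-02,
        4.0000e-02,  0.0000e+00]), 'tcp_pos': array([ 0.161, -0.603,  0.222]), 'orientation': array([-3.114, -0.408,  0.   ]), 'ft_force': array([-0.528, -0.048,  0.07 ]), 'wrist_torque': array([-0.033,  0.046, -0.005]), 'finger_gap': 0.9994710322490342}
side {'intrinsics': array([[382.08985075,   0.        , 278.67477672],
       [  0.        , 382.08985075, 211.55809164],
       [  0.        ,   0.        ,   1.        ]]), 'xyz': array([-0.07939061,  0.67216892,  0.69288599]), 'rotation': array([-0.8040499 ,  2.36004635, -1.28328764])}
top {'intrinsics': array([[394.3100851 ,   0.        , 276.81454454],
       [  0.        , 394.3100851 , 209.74490078],
       [  0.        ,   0.        ,   1.        ]]), 'xyz': array([ 2.79421336e-01, -3.53898922e-04,  1.38214293e+00]), 'rotation': array([-2.11223466,  2.17273557, -0.18570598])}
wrist {'intrinsics': array([[323.42884393,   0.        , 282.90056748],
       [  0.        , 323.42884393, 214.58238354],
       [  0.        ,   0.        ,   1.        ]]), 'xyz': array([ 0.23250041, -0.58436991,  0.38343828]), 'rotation': array([ 2.30753783, -1.77239145, -0.25037984])}
```

View pics/top0.png

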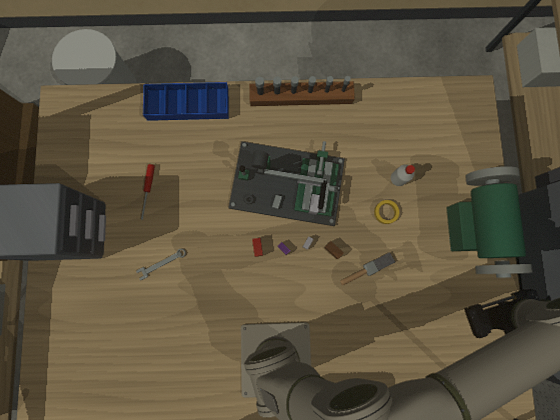

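View pics/side0.png

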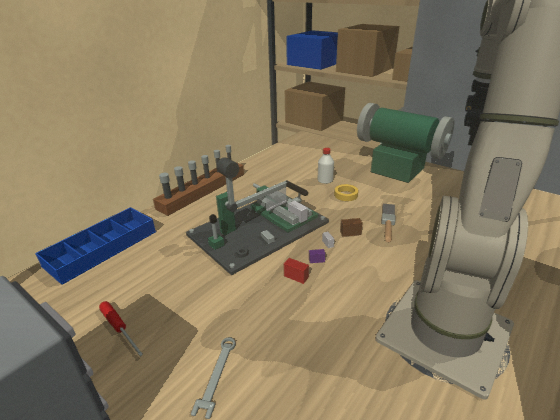

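```bash
cat > h.py <<'E'
import numpy as np, cv2
from scipy.spatial.transform import Rotation as R
from plant import manip, snapshot, camera_model
def ray(n,px,m=None):
    m=m or camera_model(n);K=m["intrinsics"]
    d=R.from_rotvec(m["rotation"]).as_matrix()@np.linalg.solve(K,[px[0],px[1],1.]);return np.array(m["xyz"]),d
def onz(n,px,z,m=None):
    o,d=ray(n,px,m);return o+d*(z-o[2])/d[2]
def proj(n,p,m=None):
    m=m or camera_model(n);c=R.from_rotvec(m["rotation"]).as_matrix().T@(np.array(p)-m["xyz"]);q=m["intrinsics"]@c;return q[:2]/q[2]
def tri(a,b):
    A=np.zeros((3,3));B=np.zeros(3)
    for o,d in(a,b):
        d=d/np.linalg.norm(d);P=np.eye(3)-np.outer(d,d);A+=P;B+=P@o
    return np.linalg.solve(A,B)
def crop(src,dst,x0,y0,x1,y1,k):
    im=cv2.imread(src) if isinstance(src,str) else src
    cv2.imwrite(dst,cv2.resize(im[y0:y1,x0:x1],None,fx=k,fy=k,interpolation=cv2.INTER_CUBIC))
E
python3 - <<'E'
from h import *
crop("pics/top0.png","pics/top0c.png",220,135,355,235,5.9)
crop("pics/side0.png","pics/side0c.png",180,145,340,280,4.4)
E
```

```text
(no output)
```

View pics/top0c.png

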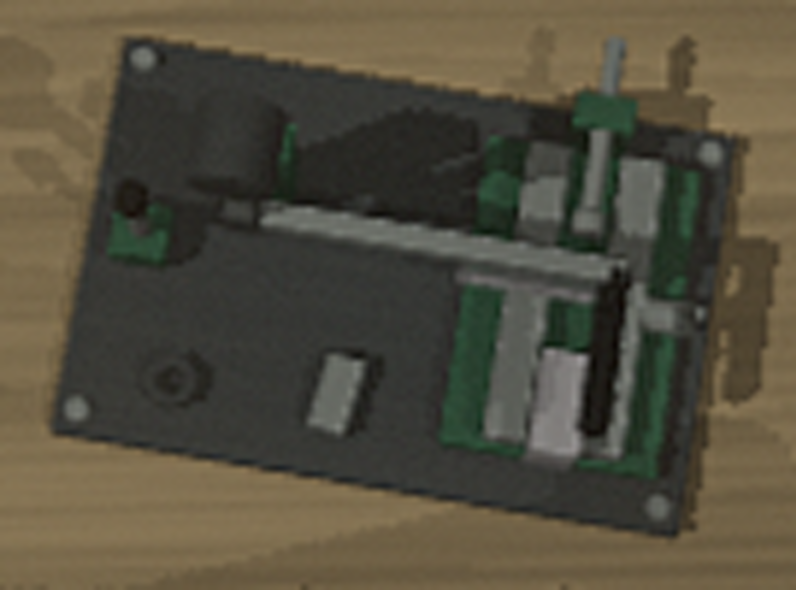

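View pics/side0c.png

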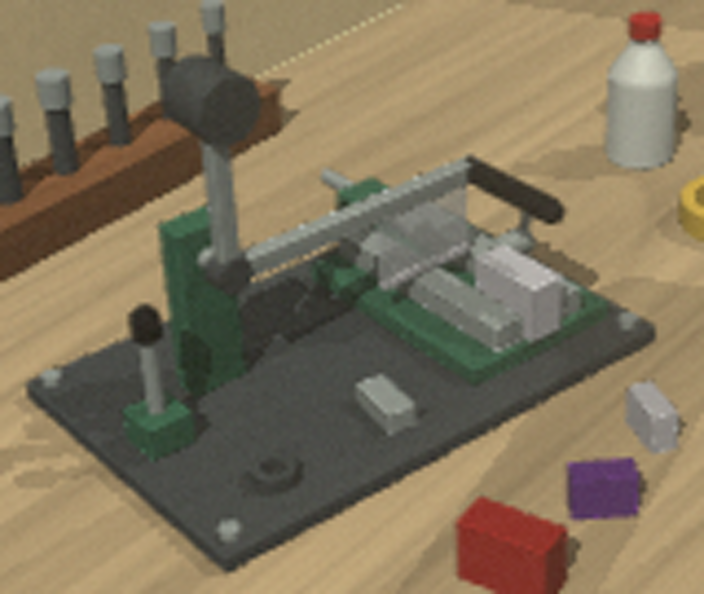

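View pics/wrist0.png

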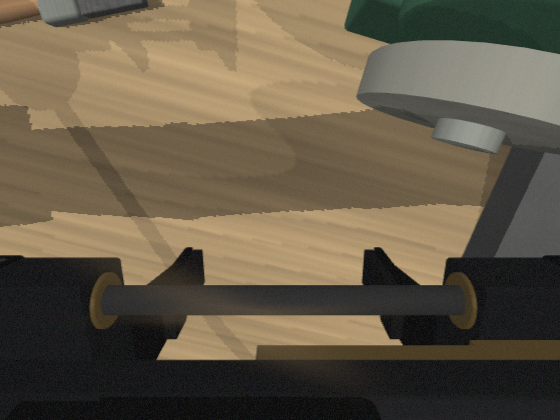

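```bash
python3 - <<'E'
from h import *
P=lambda n,c,o,k,z: onz(n,(o[0]+c[0]/k-0.4,o[1]+c[1]/k-0.4),z)
T=lambda c,z:P("top",c,(220,135),5.9,z)
S=lambda c,z:P("side",c,(180,145),4.4,z)
c=[T(p,.015)[:2] for p in((123,38),(738,137),(678,536),(52,432))]
TL,TR,BR,BL=map(np.array,c);print(c,[np.linalg.norm(a-b).round(4) for a,b in((TL,TR),(TR,BR),(BR,BL),(BL,TL))])
yd=(TL-TR+BL-BR);yaw=np.arctan2(yd[1],yd[0])-np.pi/2;xd=TL-BL+TR-BR
print("yaw",yaw,np.arctan2(xd[1],xd[0]))
ctr=sum(map(np.array,c))/4;
sc=[T(p,.017)[:2] for p in((144,57),(711,153),(658,506),(77,408))]
print("ctr",ctr,"screws",np.mean(sc,0), np.arctan2(*( (sc[0]-sc[1]+sc[3]-sc[2])[::-1]))-np.pi/2)
# side corners
sd=[S(p,.015)[:2] for p in((28,388),(655,333),(230,568))];print("side TL,BR?,BL",sd)
ss=[S(p,.017)[:2] for p in((52,377),(628,320),(229,530))];print("side screws",ss,"top",sc)
E
```

```text
[array([0.75651443, 0.1043917 ]), array([ 0.68395967, -0.26910706]), array([ 0.4404419 , -0.21963948]), array([0.51307649, 0.15007035])] [np.float64(0.3805), np.float64(0.2485), np.float64(0.3768), np.float64(0.2477)]
yaw -0.19292503761233903 -0.19295886944817955
ctr [ 0.59849812 -0.05857112] screws [ 0.60059152 -0.05841118] -0.19842997952127406
side TL,BR?,BL [array([0.74939103, 0.11002218]), array([ 0.4352895 , -0.20678943]), array([0.50478025, 0.15959982])]
side screws [array([0.74366854, 0.0928021 ]), array([ 0.45860787, -0.20705208]), array([0.52803524, 0.13637979])] top [array([0.74339033, 0.09160316]), array([ 0.67374032, -0.25170894]), array([ 0.45841761, -0.2083921 ]), array([0.52681781, 0.13485316])]
```

```bash
cat >> h.py <<'E'
yaw=-0.195; O=np.array([0.598,-0.068,0.]); Rz=R.from_euler('z',yaw).as_matrix()
def rig(p): return Rz.T@(np.array(p)-O)
def wor(p): return O+Rz@np.array(p,float)
E
python3 - <<'E'
from h import *
np.set_printoptions(precision=4,suppress=True)
P=lambda n,c,o,k,z: rig(onz(n,(o[0]+c[0]/k-0.4,o[1]+c[1]/k-0.4),z))
T=lambda c,z:P("top",c,(220,135),5.9,z)
S=lambda c,z:P("side",c,(180,145),4.4,z)
for n,c,z in (("bar tip",(592,435),.12),("bar root",(622,268),.129),("bar mid",(607,352),.129),("arm R",(618,266),.127),("arm L",(265,215),.127),("rest top",(131,200),.1),("boss",(139,235),.04),("blank nr L",(528,452),.075),("blank nr R",(574,458),.075),("blank far L",(544,348),.075),("blank far R",(590,352),.075),("stop tip",(588,225),.058),("stop side",(588,195),.06),("jawL",(497,435),.05),("jaw R",(615,455),.05),("weight",(235,145),.23),("jaw end far",(640,160),.05),("setblock",(336,392),.03),("collar",(175,378),.025)):
    print(n,T(c,z))
print("side")
for n,c,z in (("bar tip",(552,210),.12),("bar root",(472,170),.12),("arm end",(468,165),.12)):print(n,S(c,z))
tt=lambda a,b:rig(tri(ray("top",(220+a[0]/5.9-.4,135+a[1]/5.9-.4)),ray("side",(180+b[0]/4.4-.4,145+b[1]/4.4-.4))))
print("buffer",tt((131,200),(145,325)));print("weight",tt((240,145),(212,98)));print("bartip",tt((592,435),(555,212)))
E
```

```text
bar tip [-0.093  -0.1105  0.12  ]
bar root [ 0.0007 -0.1122  0.129 ]
bar mid [-0.0476 -0.1109  0.129 ]
arm R [ 0.002 -0.11   0.127]
arm L [-0.0021  0.0877  0.127 ]
rest top [0.0007 0.166  0.1   ]
boss [-0.0043  0.165   0.04  ]
blank nr L [-0.1005 -0.08    0.075 ]
blank nr R [-0.0996 -0.1064  0.075 ]
blank far L [-0.0393 -0.0799  0.075 ]
blank far R [-0.0372 -0.1063  0.075 ]
stop tip [ 0.0414 -0.0953  0.058 ]
stop side [ 0.0588 -0.0925  0.06  ]
jawL [-0.0894 -0.0624  0.05  ]
jaw R [-0.0896 -0.1318  0.05  ]
weight [0.0051 0.1024 0.23  ]
jaw end far [ 0.088  -0.1205  0.05  ]
setblock [-0.0762  0.0345  0.03  ]
collar [-0.0829  0.1302  0.025 ]
side
bar tip [-0.0852 -0.1086  0.12  ]
bar root [-0.0043 -0.1067  0.12  ]
arm end [ 0.0033 -0.1096  0.12  ]
buffer [-0.0001  0.1662  0.1063]
weight [0.002 0.099 0.243]
bartip [-0.0914 -0.1088  0.1206]
```

The blank candidates in the top view are the pale block in the vise channel at about (314,203) and the small pale block on the bench at (310,243). The one in the channel is the larger, and it measures about 60×27 mm, so it is the blank. Brown (337,249), purple (286,247) and red (262,246) are excluded. Rig pose found: yaw −0.195, origin (0.598, −0.068). Next I move above the handle.

```bash
cat >> h.py <<'E'
np.set_printoptions(precision=4,suppress=True)
def orient(yaw_tool, tilt=0.): # tool z down, tool y at rig-yaw angle yaw_tool from rig y ; tilt about rig y
    zt=np.array([0,0,-1.]);yt=np.array([-np.sin(yaw_tool),np.cos(yaw_tool),0]);xt=np.cross(yt,zt)
    M=np.stack([xt,yt,zt],1); M=R.from_euler('y',tilt).as_matrix()@M
    return R.from_matrix(Rz@M).as_rotvec()
E
python3 - <<'E'
from h import *
for a in (0,np.pi):
  for p in ((-.055,-.11,.22),(-.055,-.11,.101),(-.055,.1,.311),(-.055,.2,.28)):
    print(a,manip.inverse_kinematics(wor(p),orient(a)))
for a in (np.pi/2,-np.pi/2): print(a,manip.inverse_kinematics(wor((-.13,-.095,.045)),orient(a)),manip.inverse_kinematics(wor((-.13,-.095,.045)),orient(a,-.2)))
crop("pics/side0.png","pics/blankc.png",265,170,345,260,8)
E
```

```text
0 [ 0.8437  0.2354 -0.715   1.6398  0.1583  1.3256  1.4796]
0 [ 0.825   0.3523 -0.708   1.7798  0.2542  1.1027  1.4073]
0 [ 0.6546  0.3059 -1.0046  1.4392  0.2571  1.5358  1.0383]
0 [ 0.5175  0.4733 -1.1491  1.3998  0.4291  1.5385  0.7745]
3.141592653589793 [ 0.6765  0.2044 -0.5157  1.6479  0.1036  1.3166 -1.6222]
3.141592653589793 [ 0.6473  0.3093 -0.4924  1.7887  0.1636  1.084  -1.668 ]
3.141592653589793 [ 0.6414  0.2997 -0.9848  1.4397  0.2487  1.5338 -2.0974]
3.141592653589793 [ 0.4787  0.4405 -1.075   1.4015  0.3849  1.5233 -2.3383]
1.5707963267948966 None None
-1.5707963267948966 [ 0.7758  0.2481 -0.6304  2.0173  0.1815  0.9304 -0.1441] [ 0.8742  0.1063 -0.6916  2.1831  0.1088  0.6789 -0.0807]
```

View pics/blankc.png

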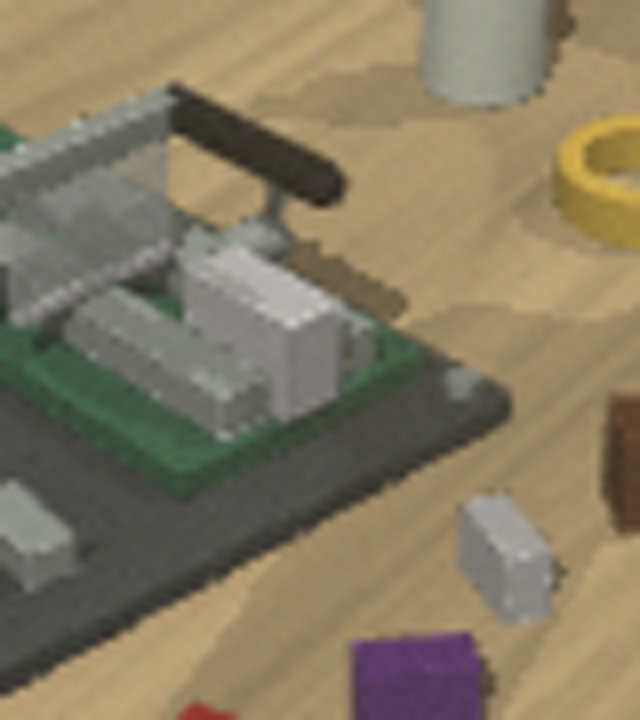

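The confirming crop shows the tall pale block standing in the channel at crop (265,320). The smaller pale one lies on the bench at (505,555). I also see a vise screw lever behind the bar, so I check its height before approaching.

```bash
python3 - <<'E'
from h import *
tt=lambda a,b:rig(tri(ray("top",(220+a[0]/5.9-.4,135+a[1]/5.9-.4)),ray("side",(265+b[0]/8-.4,170+b[1]/8-.4))))
print("lever",tt((700,312),(272,190)),tt((700,312),(272,235)))
p=manip.read_state()["tcp_pos"]
manip.movel([p[0],p[1],.30],v=.2)
manip.command_gripper(0.62,20)
manip.move_to(wor((-.055,-.11,.24)),orient(np.pi))
s=manip.read_state();print(s["clock"],s["tcp_pos"],s["ft_force"],s["joint_pos"])
m=camera_model("wrist");print(m["xyz"])
im=snapshot("wrist");cv2.imwrite("pics/w1.png",im)
for q in((-.055,-.11,.12),(-.1,-.11,.12),(0,-.11,.12)):print(proj("wrist",wor(q),m))
E
```

```text
lever [ 0.0024 -0.1664  0.057 ] [ 0.008  -0.1704  0.0312]
3.5917 [ 0.5225 -0.1664  0.24  ] [0.6245 0.6528 0.6568] [ 0.701   0.1962 -0.5413  1.6169  0.1032  1.357  -1.621 ]
[ 0.595  -0.1813  0.4016]
[280.9118 207.3167]
[281.0646 253.7053]
[280.7063 144.9513]
```

View pics/w1.png

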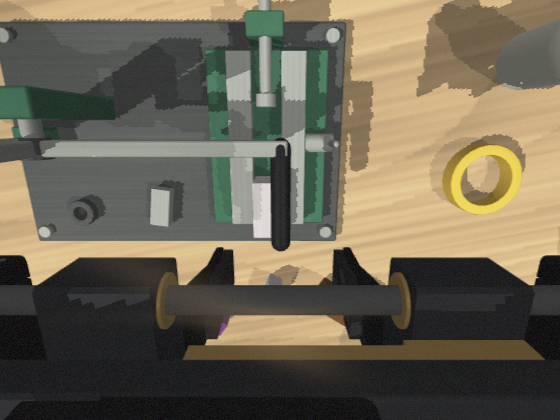

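The wrist view shows the bar at column 281, rows 140–248, matching my prediction (281, 207). Descend and grip.

```bash
python3 - <<'E'
from h import *
manip.movel(wor((-.055,-.11,.101)),v=.12)
s=manip.read_state();print(s["clock"],s["tcp_pos"],s["ft_force"])
manip.command_gripper(0.0,15)
s=manip.read_state();print(s["clock"],rig(s["tcp_pos"]),Rz.T@s["ft_force"],s["wrist_torque"],s["finger_gap"])
cv2.imwrite("pics/w2.png",snapshot("wrist"))
E
```

```text
4.95 [ 0.5232 -0.1654  0.1018] [0.499  0.652  0.3226]
5.6583 [-0.055  -0.1088  0.101 ] [-1.3415  5.4228 -0.2674] [ 1.1791 -0.1915 -0.0441] 0.19989282442734305
```

View pics/w2.png

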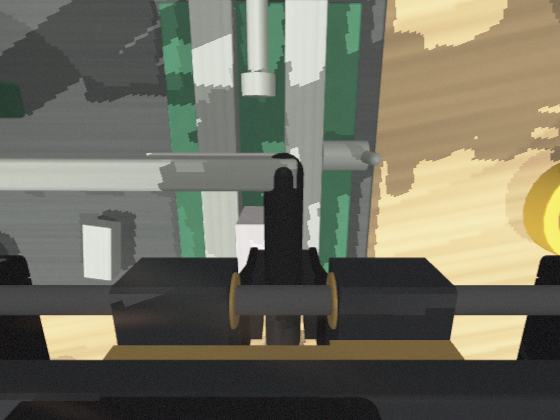

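Bar gripped (gap 17.4 mm), with a radial preload of about 5 N. I recentre by 1.3 mm and lift in small steps along the arc, watching the tangential force.

```bash
cat >> h.py <<'E'
B=np.array([.4,.65,.3])
HY,HZ=.1015,.120
def tgt(th): return wor((-.055,HY-.21*np.cos(th),HZ-.019+.21*np.sin(th)))
def stat(th):
    s=manip.read_state();f=Rz.T@(s["ft_force"]-B);p=rig(s["tcp_pos"])
    a=np.arctan2(p[2]+.019-HZ,HY-p[1]);r=np.hypot(p[2]+.019-HZ,HY-p[1])
    ft=f[1]*np.sin(th)+f[2]*np.cos(th);fr=-f[1]*np.cos(th)+f[2]*np.sin(th)
    print(f"{s['clock']:.2f} th {th:.3f} act {a:.3f} r {r*1e3:.1f} Ft {ft:.2f} Fr {fr:.2f} Fx {f[0]:.2f} gap {s['finger_gap']:.3f}");return ft,fr,a
E
python3 - <<'E'
from h import *
manip.movel(tgt(0),v=.02);stat(0)
for th in np.arange(.06,.55,.08):
    manip.movel(tgt(th),v=.05);ft,fr,a=stat(th)
    if abs(ft)>12 or abs(fr)>20: print("STOP");break
E
```

```text
5.96 th 0.000 act 0.000 r 210.3 Ft 0.62 Fr -0.04 Fx -1.04 gap 0.198
6.36 th 0.060 act 0.060 r 210.2 Ft -2.89 Fr -0.03 Fx 1.04 gap 0.200
6.84 th 0.140 act 0.140 r 210.4 Ft -4.46 Fr 2.54 Fx 2.34 gap 0.202
7.33 th 0.220 act 0.219 r 210.5 Ft -3.39 Fr 4.29 Fx 1.76 gap 0.199
7.81 th 0.300 act 0.298 r 210.9 Ft -3.06 Fr 6.82 Fx 0.70 gap 0.202
8.29 th 0.380 act 0.378 r 211.3 Ft -2.08 Fr 7.53 Fx 0.57 gap 0.199
8.78 th 0.460 act 0.457 r 211.8 Ft -2.91 Fr 9.53 Fx -0.44 gap 0.202
9.26 th 0.540 act 0.536 r 212.3 Ft -2.29 Fr 11.33 Fx -1.31 gap 0.201
```

Radial force is building up because my arc is slightly too tight. I add a radial admittance correction and carry on.

```bash
cat >> h.py <<'E'
def tg(th,r): return wor((-.055,HY-r*np.cos(th),HZ-.019+r*np.sin(th)))
E
python3 - <<'E'
from h import *
r=.2125;th=.54
manip.movel(tg(th,r),v=.02);ft,fr,a=stat(th)
while th<1.17:
    th+=.05;r+=np.clip(fr*.00012,-.001,.001)
    manip.movel(tg(th,r),v=.04);ft,fr,a=stat(th)
    if abs(ft)>12 or abs(fr)>20: print("STOP");break
print(r,th)
E
```

```text
9.53 th 0.540 act 0.540 r 212.5 Ft -2.64 Fr 3.10 Fx 1.74 gap 0.200
9.95 th 0.590 act 0.591 r 212.9 Ft -2.77 Fr 3.88 Fx 1.47 gap 0.201
10.37 th 0.640 act 0.641 r 213.3 Ft -0.77 Fr 3.77 Fx 0.11 gap 0.197
10.78 th 0.690 act 0.691 r 213.8 Ft -1.78 Fr 3.02 Fx 0.67 gap 0.201
11.20 th 0.740 act 0.740 r 214.3 Ft -1.49 Fr 5.19 Fx 0.66 gap 0.205
11.62 th 0.790 act 0.791 r 214.8 Ft -1.20 Fr 4.56 Fx 1.36 gap 0.196
12.03 th 0.840 act 0.841 r 215.1 Ft -1.15 Fr 2.95 Fx 3.88 gap 0.198
12.45 th 0.890 act 0.891 r 215.3 Ft -0.46 Fr -0.91 Fx 3.39 gap 0.201
12.87 th 0.940 act 0.941 r 215.4 Ft -1.17 Fr -1.09 Fx 2.54 gap 0.196
13.28 th 0.990 act 0.992 r 215.4 Ft 0.32 Fr 0.35 Fx 1.69 gap 0.199
13.70 th 1.040 act 1.042 r 215.3 Ft 0.11 Fr -0.84 Fx 3.05 gap 0.205
14.12 th 1.090 act 1.092 r 215.2 Ft 0.97 Fr -1.62 Fx 2.00 gap 0.202
14.53 th 1.140 act 1.142 r 215.0 Ft 0.54 Fr -1.36 Fx 2.19 gap 0.203
14.95 th 1.190 act 1.192 r 214.9 Ft 0.76 Fr -3.10 Fx 1.64 gap 0.199
0.21501942391986734 1.1900000000000006
```

```bash
python3 - <<'E'
from h import *
crop(snapshot("side"),"pics/side1c.png",160,100,340,260,4.2)
E
```

```text
(no output)
```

View pics/side1c.png

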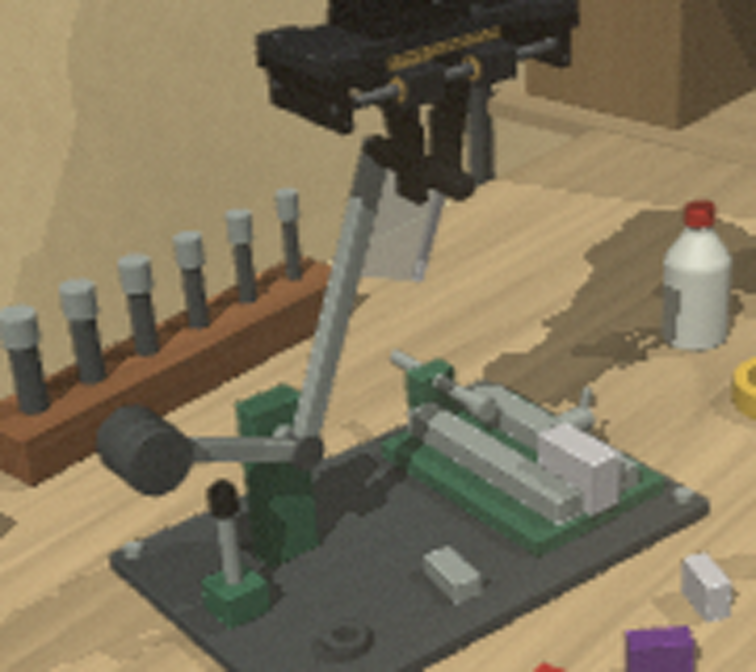

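The guard is up at about 1.19 rad and still gripped. The crank at crop (245,450) is still about 20° above the rubber buffer at (222,495). Continue to 1.38, then feel in fine steps.

```bash
python3 - <<'E'
from h import *
r=.21465;th=1.19;fr=0;hist=[]
while th<1.8:
    d=.04 if th<1.37 else .008
    th+=d;r+=np.clip(fr*.00012,-.0006,.0006)
    manip.movel(tg(th,r),v=.035 if th<1.37 else .02)
    if d<.01: manip.dwell(.08)
    ft,fr,a=stat(th)
    if ft<-1.2 and th>1.3: print("contact");break
    if abs(ft)>12 or abs(fr)>20: print("STOP");break
print(r,th)
E
```

```text
15.39 th 1.230 act 1.232 r 214.6 Ft 0.36 Fr -2.45 Fx 0.94 gap 0.200
15.78 th 1.270 act 1.272 r 214.3 Ft 1.11 Fr -2.13 Fx 1.24 gap 0.198
16.18 th 1.310 act 1.312 r 214.0 Ft 1.43 Fr -2.61 Fx 1.31 gap 0.198
16.57 th 1.350 act 1.352 r 213.7 Ft 2.09 Fr -2.02 Fx 1.75 gap 0.200
17.14 th 1.390 act 1.391 r 213.5 Ft 2.00 Fr -1.93 Fx 1.69 gap 0.196
17.48 th 1.398 act 1.398 r 213.4 Ft 2.24 Fr -0.75 Fx 0.91 gap 0.198
17.81 th 1.406 act 1.407 r 213.3 Ft 2.23 Fr -0.38 Fx 0.51 gap 0.198
18.14 th 1.414 act 1.414 r 213.3 Ft 1.53 Fr -0.12 Fx 1.61 gap 0.203
18.48 th 1.422 act 1.422 r 213.2 Ft 1.90 Fr 0.92 Fx 1.82 gap 0.201
18.81 th 1.430 act 1.430 r 213.1 Ft 2.80 Fr -0.78 Fx 2.61 gap 0.196
19.14 th 1.438 act 1.438 r 213.1 Ft 2.88 Fr -2.64 Fx 2.44 gap 0.201
19.48 th 1.446 act 1.446 r 213.0 Ft 3.15 Fr 0.48 Fx 1.17 gap 0.196
19.81 th 1.454 act 1.453 r 212.9 Ft 0.35 Fr -0.08 Fx 0.64 gap 0.200
20.14 th 1.462 act 1.461 r 212.9 Ft -0.37 Fr 0.46 Fx 0.83 gap 0.199
20.48 th 1.470 act 1.469 r 213.0 Ft -1.56 Fr 1.00 Fx 0.49 gap 0.204
contact
0.21296608919300108 1.4700000000000002
```

Ft rose to 3 N and then fell through zero, so this is the rest. Check by eye before releasing.

```bash
python3 - <<'E'
from h import *
manip.movel(tg(1.466,.2129),v=.02);manip.dwell(.15);stat(1.466)
crop(snapshot("side"),"pics/side2c.png",170,120,290,220,6)
E
```

```text
20.88 th 1.466 act 1.466 r 213.0 Ft -0.91 Fr 2.58 Fx 1.92 gap 0.203
```

View pics/side2c.png

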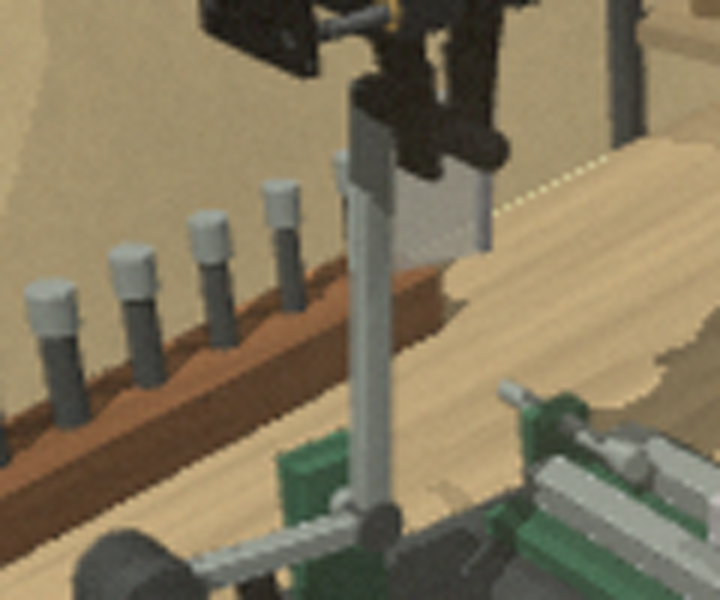

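The crank lies on the buffer at crop (255,585). Release and withdraw upward.

```bash
python3 - <<'E'
from h import *
manip.command_gripper(0.6);manip.dwell(.1);stat(1.466)
p=rig(manip.read_state()["tcp_pos"])
cv2.imwrite("pics/w3.png",snapshot("wrist"))
manip.movel(wor((p[0],p[1],p[2]+.06)),v=.1);stat(1.466)
crop(snapshot("side"),"pics/side3c.png",160,80,340,240,4.2)
E
```

```text
21.89 th 1.466 act 1.466 r 212.9 Ft -0.49 Fr -0.01 Fx -0.85 gap 0.596
22.69 th 1.466 act 1.489 r 272.1 Ft -0.55 Fr -0.09 Fx -1.13 gap 0.605
```

View pics/side3c.png

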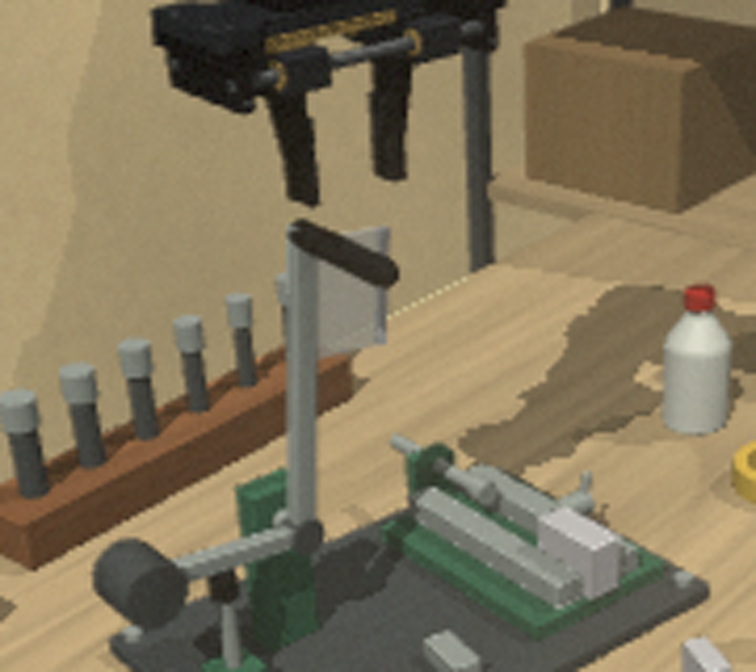

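View pics/w3.png

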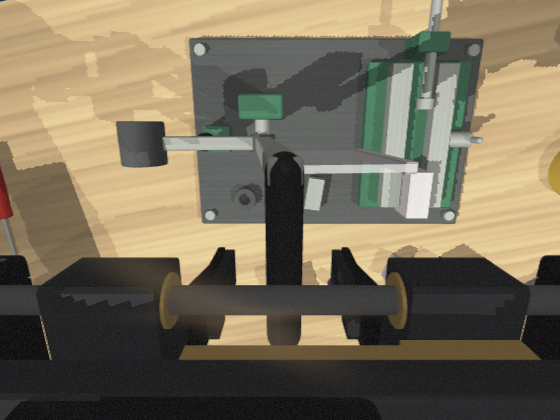

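The guard stays open by itself: bar at (280,170) in the wrist view, crank resting on the buffer. Now I reorient so the closed fingers (19 mm wide) fit in the 31 mm channel, tilted tip-first so they push low on the blank.

```bash
python3 - <<'E'
from h import *
manip.movel(wor((-.19,-.095,.38)),v=.2)
manip.command_gripper(0.0,20)
o=orient(-np.pi/2,-.2)
print(manip.inverse_kinematics(wor((-.03,-.095,.043)),o))
manip.move_to(wor((-.145,-.095,.2)),o)
manip.movel(wor((-.14,-.095,.09)),v=.1)
s=manip.read_state();print(s["clock"],rig(s["tcp_pos"]),Rz.T@s["ft_force"],s["finger_gap"],s["joint_pos"])
cv2.imwrite("pics/w4.png",snapshot("wrist"));m=camera_model("wrist")
cv2.imwrite("pics/side4.png",snapshot("side"))
crop(snapshot("top"),"pics/top4c.png",220,135,355,235,5.9)
E
```

```text
[ 0.5963  0.2964 -0.4476  1.9579  0.1972  0.7231 -0.1519]
27.7083 [-0.1396 -0.095   0.0906] [0.2985 0.5004 0.2369] 0.007229343374671806 [ 0.5459 -0.0242 -0.3436  2.1808 -0.0132  0.7827  0.015 ]
```

View pics/w4.png

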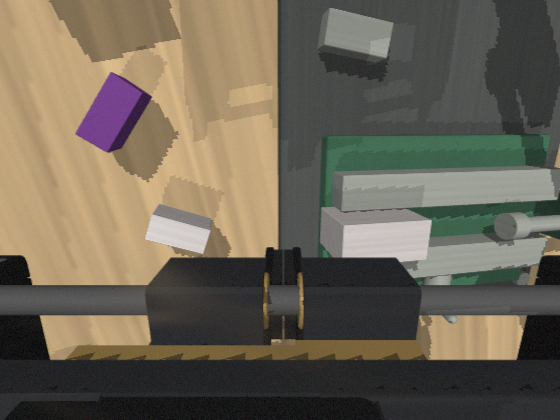

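View pics/side4.png

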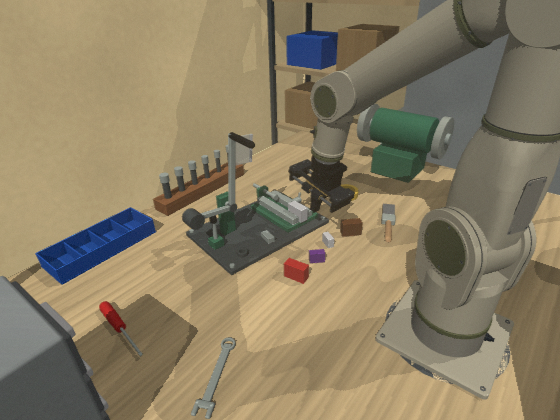

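View pics/top4c.png

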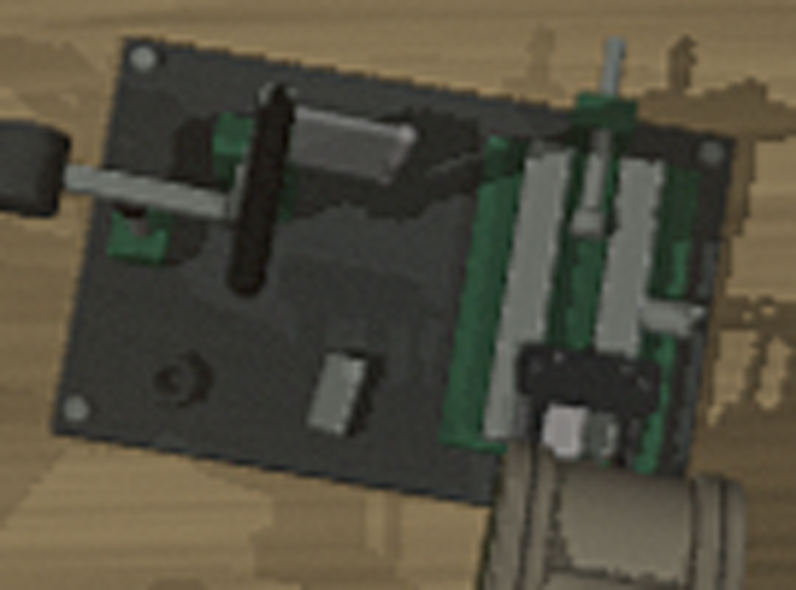

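The gripper is well clear of the open guard, and the fingers line up with the channel. Descend and push with force watch.

```bash
python3 - <<'E'
from h import *
manip.movel(wor((-.138,-.095,.043)),v=.08);manip.dwell(.1)
f0=np.mean([(manip.dwell(.02),Rz.T@manip.read_state()["ft_force"])[1] for _ in range(5)],0);print("f0",f0);np.save("f0.npy",f0)
x=-.138
while x<-.055:
    x+=.006;manip.movel(wor((x,-.095,.043)),v=.03)
    s=manip.read_state();f=Rz.T@s["ft_force"]-f0;print(f"{s['clock']:.2f}",round(x,4),rig(s["tcp_pos"]),f)
    if f[0]<-6 or np.linalg.norm(f)>9: print("STOP");break
    if s["clock"]>48:break
cv2.imwrite("pics/w5.png",snapshot("wrist"))
E
```

```text
f0 [-0.1747 -0.0843  0.026 ]
29.13 -0.132 [-0.1318 -0.095   0.0431] [ 0.4399 -0.4189 -0.2202]
29.48 -0.126 [-0.1258 -0.0949  0.043 ] [0.1848 0.3343 0.0236]
29.83 -0.12 [-0.1198 -0.095   0.043 ] [-0.166   0.4095 -0.7402]
30.18 -0.114 [-0.1138 -0.095   0.043 ] [0.4596 0.2202 0.2265]
30.53 -0.108 [-0.1078 -0.095   0.043 ] [-0.9804 -0.8336 -1.0168]
30.88 -0.102 [-0.1017 -0.0949  0.043 ] [-0.0621  0.5518  0.0731]
31.23 -0.096 [-0.0957 -0.0949  0.043 ] [ 0.2723  0.4879 -0.488 ]
31.58 -0.09 [-0.0897 -0.0949  0.043 ] [-0.1207 -0.5276 -0.6431]
31.93 -0.084 [-0.0837 -0.095   0.0431] [ 0.3513 -0.0206 -0.1047]
32.28 -0.078 [-0.0777 -0.095   0.043 ] [0.0538 0.7691 0.476 ]
32.63 -0.072 [-0.0717 -0.0949  0.043 ] [-0.1181  0.0855  0.3465]
32.98 -0.066 [-0.0657 -0.095   0.043 ] [ 0.9806 -0.0694 -0.1816]
33.33 -0.06 [-0.0597 -0.0949  0.043 ] [ 0.3918 -0.4571 -0.2183]
33.68 -0.054 [-0.0537 -0.0949  0.043 ] [ 0.5885 -0.9155  0.2577]
```

View pics/w5.png

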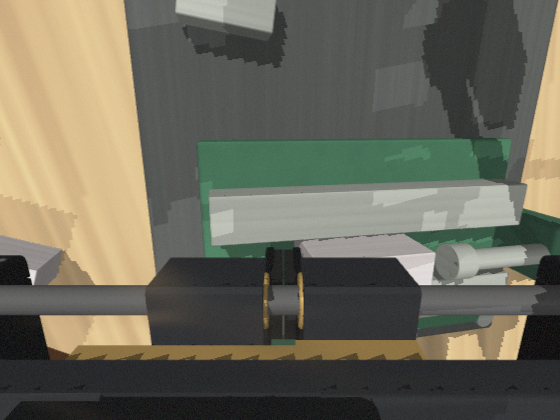

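The blank is being pushed along: its far end is at about (437,258) and the stop disc at (455,262). Measure the gap, then close it with 1 mm steps.

```bash
python3 - <<'E'
from h import *
f0=np.load("f0.npy");m=camera_model("wrist")
print(rig(onz("wrist",(421,236),.075,m)),rig(onz("wrist",(436,260),.075,m)),rig(onz("wrist",(455,262),.058,m)),rig(onz("wrist",(300,240),.075,m)))
x=-.054;out=[]
while x<-.005:
    x+=.001;manip.movel(wor((x,-.095,.043)),v=.012)
    F=[]
    for _ in range(3): manip.dwell(.01);F.append(Rz.T@manip.read_state()["ft_force"]-f0)
    f=np.mean(F,0);s=manip.read_state();print(f"{s['clock']:.2f}",round(x,4),rig(s["tcp_pos"])[0].round(4),f)
    if f[0]<-4 or s["clock"]>40: print("STOP");break
cv2.imwrite("pics/w6.png",snapshot("wrist"))
E
```

```text
[ 0.0036 -0.071   0.075 ] [ 0.0133 -0.084   0.075 ] [ 0.0392 -0.095   0.058 ] [-0.0546 -0.0687  0.075 ]
34.01 -0.053 -0.053 [0.543  0.1386 0.0112]
34.28 -0.052 -0.052 [-0.7975  0.1087  0.455 ]
34.56 -0.051 -0.0509 [-0.2017  0.6803 -0.0652]
34.83 -0.05 -0.0499 [-0.488   0.5367 -0.1428]
35.11 -0.049 -0.0489 [-0.5561 -0.1442 -0.3943]
35.38 -0.048 -0.0479 [-0.3048  0.0188 -0.3218]
35.66 -0.047 -0.0469 [-0.5478 -0.3745 -0.5724]
35.93 -0.046 -0.0459 [-0.62    0.0772  0.1802]
36.21 -0.045 -0.0449 [-0.0048  0.2548 -0.4811]
36.48 -0.044 -0.0439 [-0.5654 -0.5158 -0.2803]
36.76 -0.043 -0.0429 [-0.635  -0.1377  0.1584]
37.03 -0.042 -0.0419 [-0.38   -0.0386 -0.4777]
37.31 -0.041 -0.0409 [-0.5317  0.2018 -0.3659]
37.58 -0.04 -0.0399 [-0.6934 -0.4077 -0.835 ]
37.86 -0.039 -0.0389 [-0.0914  0.3376 -0.2437]
38.13 -0.038 -0.0379 [-0.1832 -0.0457  0.1402]
38.41 -0.037 -0.0369 [-0.4167  0.5303 -0.0815]
38.68 -0.036 -0.0359 [-0.3165 -0.1702  0.1057]
38.96 -0.035 -0.0349 [-0.2463 -0.0453 -0.2911]
39.23 -0.034 -0.0339 [-0.7829 -0.0704 -0.0694]
39.51 -0.033 -0.033 [-0.7589 -0.6544  0.2988]
39.78 -0.032 -0.0328 [-5.2791  0.1698  3.5728]
STOP
```

View pics/w6.png

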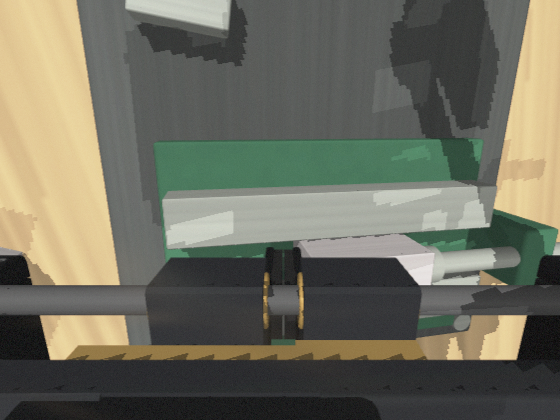

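Force jumped to 5 N with the blank against the disc at about (435,262). Back off, withdraw and check from outside.

```bash
python3 - <<'E'
from h import *
f0=np.load("f0.npy")
manip.dwell(.1);print(Rz.T@manip.read_state()["ft_force"]-f0)
manip.movel(wor((-.06,-.095,.043)),v=.03)
print(Rz.T@manip.read_state()["ft_force"]-f0)
manip.movel(wor((-.13,-.095,.10)),v=.12)
manip.movel(wor((-.20,-.095,.25)),v=.15)
print(manip.read_state()["clock"])
cv2.imwrite("pics/w7.png",snapshot("wrist"));np.save("m7.npy",camera_model("wrist"),allow_pickle=True)
t=snapshot("top");cv2.imwrite("pics/top7.png",t);crop(t,"pics/top7c.png",220,135,355,235,5.9)
s=snapshot("side");cv2.imwrite("pics/side7.png",s);crop(s,"pics/side7c.png",180,130,340,265,4.4)
E
```

```text
[-4.1981  0.8916  3.1565]
[-0.6438  0.1085 -0.2493]
43.1667
```

View pics/top7c.png

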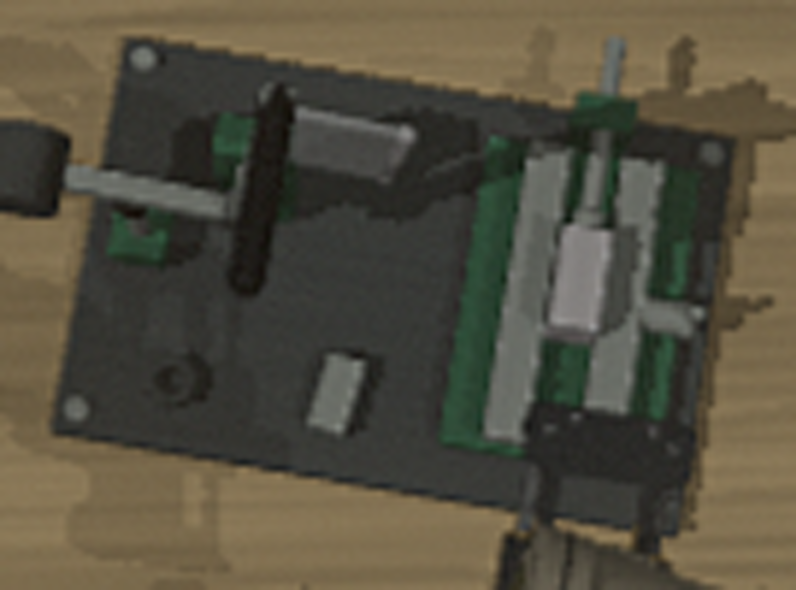

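View pics/side7c.png

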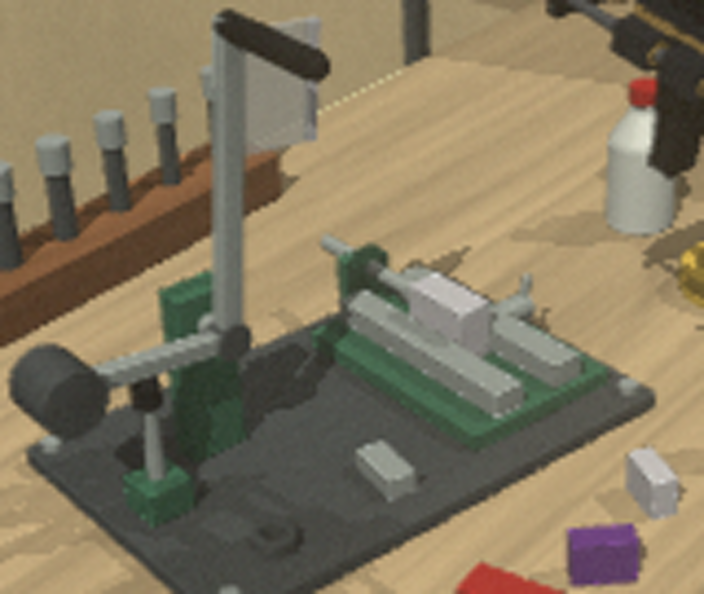

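View pics/w7.png

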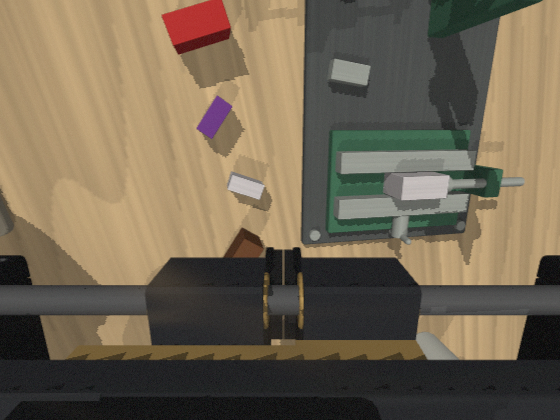

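```bash
python3 - <<'E'
from h import *
crop("pics/w7.png","pics/w7c.png",370,150,490,230,6.5)
crop("pics/side7.png","pics/side7d.png",250,180,310,225,12)
P=lambda c,z: rig(onz("top",(220+c[0]/5.9-.4,135+c[1]/5.9-.4),z))
for c in((563,221),(612,228),(549,328),(598,335)):print(P(c,.075))
print("stop before",P((570,228),.058),P((588,237),.048))
E
```

```text
[ 0.0367 -0.0794  0.075 ]
[ 0.0373 -0.108   0.075 ]
[-0.0272 -0.081   0.075 ]
[-0.0266 -0.1094  0.075 ]
stop before [ 0.0379 -0.0852  0.058 ] [ 0.037  -0.0972  0.048 ]
```

View pics/w7c.png

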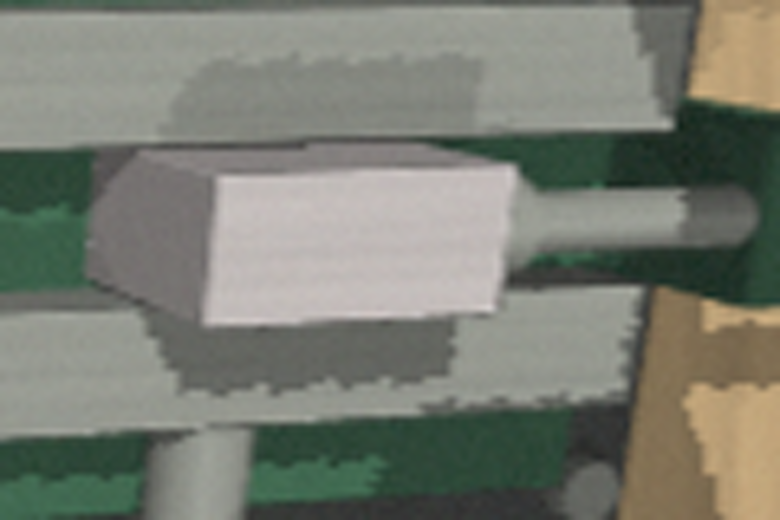

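View pics/side7d.png

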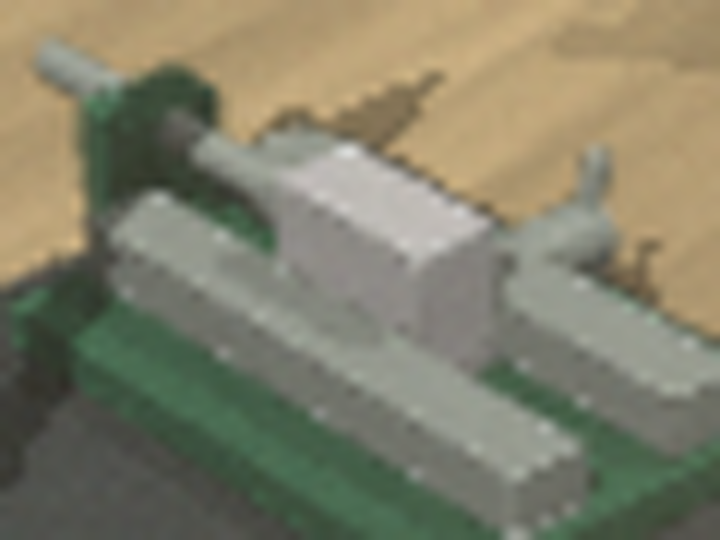

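Images show the blank flush with the disc: end face x≈0.037, stop face 0.037–0.038. To exclude a jam in the channel, I do one second, slightly firmer touch, well under 18 N.

```bash
python3 - <<'E'
from h import *
manip.movel(wor((-.13,-.095,.10)),v=.2)
manip.movel(wor((-.07,-.095,.043)),v=.1)
manip.movel(wor((-.036,-.095,.043)),v=.05);manip.dwell(.1)
f0=np.mean([(manip.dwell(.01),Rz.T@manip.read_state()["ft_force"])[1] for _ in range(4)],0);print(f0)
x=-.036
while x<-.029:
    x+=.0005;manip.movel(wor((x,-.095,.043)),v=.012);manip.dwell(.03)
    s=manip.read_state();f=Rz.T@s["ft_force"]-f0;print(f"{s['clock']:.2f}",round(x,4),rig(s["tcp_pos"])[0].round(4),f)
    if f[0]<-6.5 or s["clock"]>52: break
manip.movel(wor((-.06,-.095,.043)),v=.03)
manip.movel(wor((-.13,-.095,.10)),v=.12)
print(manip.read_state()["clock"])
crop(snapshot("side"),"pics/side8c.png",180,130,340,265,4.4)
crop(snapshot("wrist"),"pics/w8.png",280,150,560,300,2.8)
E
```

```text
[-0.2478  0.6718 -0.0107]
46.52 -0.0355 -0.0355 [ 0.2095 -0.8532  0.0253]
46.80 -0.035 -0.035 [ 0.4746 -0.2368  0.7526]
47.08 -0.0345 -0.0345 [0.7226 0.107  0.1174]
47.37 -0.034 -0.034 [-0.6336 -0.2414  0.379 ]
47.65 -0.0335 -0.0335 [0.7406 0.1926 0.0424]
47.93 -0.033 -0.033 [ 0.8384 -0.349  -0.5483]
48.22 -0.0325 -0.0329 [-2.6106 -0.419   1.7076]
48.50 -0.032 -0.0328 [-5.6869 -0.7767  4.018 ]
48.78 -0.0315 -0.0328 [-9.0109 -0.4473  5.4314]
50.7833
```

View pics/side8c.png

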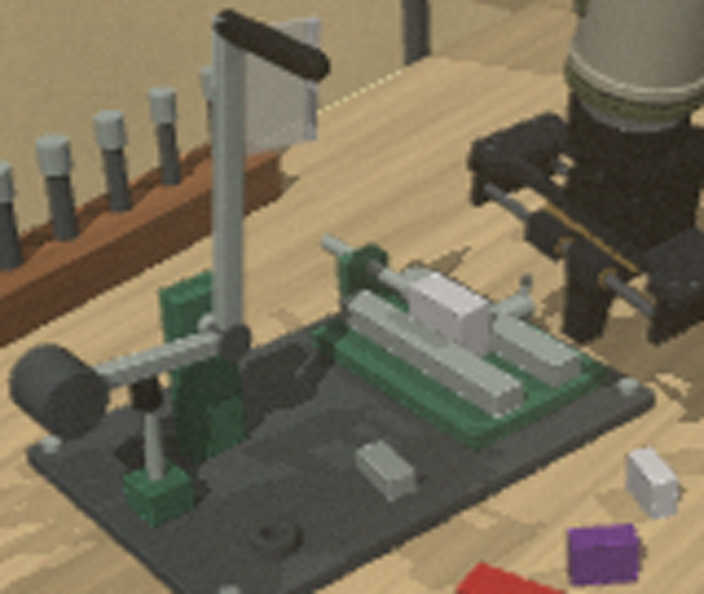

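View pics/w8.png

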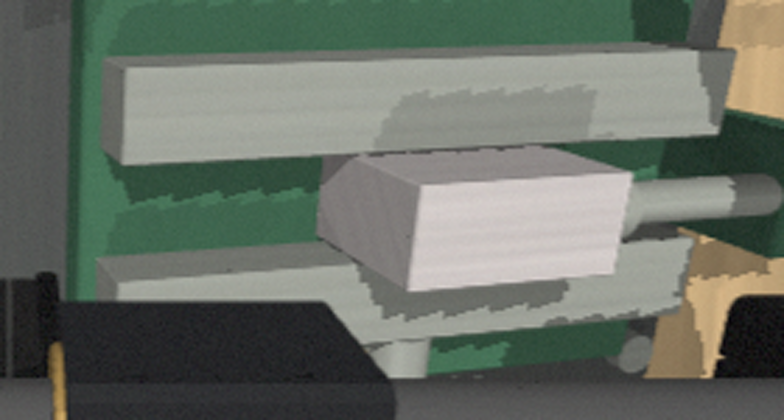

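The second touch met a firm stop at the same place (tip at −0.0328, 9 N) without creeping. The blank is upright against the disc and the guard lies on its buffer. I hand in.

```bash
python3 - <<'E'
from h import *
manip.dwell(.2);print(manip.finish_job(),manip.read_state()["clock"])
E
```

```text
the job is handed in; nothing more can be done
the job is handed in; nothing more can be done
```

The guard is open on its rubber rest and the blank is home against the work stop. I handed the job in at about 51–52 s; no verdict is reported.

- **Guard:** I gripped the handle and lifted it in small steps along its arc. It passed balance at about 1.0 rad, and I felt the rest at about 1.45 rad. I released it with under 1 N on the handle, and it stayed open with the crank on the buffer in every later picture.
- **Blank:** I pushed it low with the closed fingers until the force rose sharply. A second touch to 9 N stopped at the same place within 0.1 mm and did not creep, so it was not jammed in the channel. The pictures show it upright and flush with the stop: end face at x ≈ 0.037 m, stop face at 0.037–0.038 m, good to about 1–2 mm.
- **Other things:** In the views I took, nothing else on the bench or base plate had moved. I did not measure the bystanders one by one.

**Disagreements:** My planned arc for the handle was off. Radial force reached 11 N during the lift until I corrected for it. My estimate of the stop's x-position also varied between views, from 0.037 to 0.041 m, so I relied on contact force to find it.

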